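Pump up the vacuum holder

TASK

Get the violin back gripped for varnishing: pump the vacuum holder by pressing its blue disc down and letting it spring up again, over and over, until the orange indicator pin has popped fully out and the green band at its foot shows. Press with the fingers only: do not touch the pin, do not press the red release button, and leave the violin back, the jar, the tin and the brush where they are. Then move clear, with the disc all the way up.

Things in the scene. Friction and masses are not known exactly. Their poses are not given: they have to be found in the camera images.
- holder: Fixed green-based vacuum holder. Origin on the table under the pump's axis (the centre of the blue disc). Its z is up; along its +x, 200 mm from the origin, a round cork pad (110 mm across, top 60 mm above the table) carries the violin back; at x = +45, y = +78 mm in its frame stands the indicator block (black, 48 x 48 mm, 75 mm tall) with the pin; at x = 0, y = -80 mm stands the grey block (45 mm tall) with the red release button.
- plunger: The pump's plunger. Origin: centre of the flat top of the pump's blue disc (92 mm across, 14 mm thick, too wide to grasp), 150 mm above the table when up. It is pressed straight down.
- stroke (a joint): Pump stroke in m: 0 with the disc up, 0.024 at its lower stop. A spring pushes it up with 4 N at the top and 10 N at the stop; lifting the pin adds about 2 N and drag 2.5 N at 0.1 m/s. A stroke counts when the disc goes down to the stop (22 mm or more) and then rises to within 3 mm of the top; short strokes do little or nothing.
- indicator (a joint): How far the indicator pin is out, in m: 0 to 0.016 at the start, fully out at about 0.0345 (34.5 mm). Each full stroke lifts it by about 7 mm (the first one by 2 to 10 mm), it stays put between strokes (give or take 0.5 mm), and 3 to 5 strokes are needed. More strokes after that change nothing.
- pin_top (a point): Centre of the top of the indicator pin, upright, orange, 12 mm across: 4 mm above its block when the joint reads 0 (79 mm above the table), about 38 mm above it (113 mm above the table) when fully out. A green band, 7 mm wide, rises out of the white collar at its foot only when it is fully out.
- pin: The indicator pin as a solid thing; it must not be touched. Its origin, on its axis, is 4 mm below its top.
- release (a joint): Travel of the red release button in m (24 mm across, 6 mm travel, 5 N, top about 67 mm above the table): 0 up, 0.006 pressed. To be left alone.
- plate: Loose violin back of amber maple, 355 x 208 mm, 4 mm at the edge and 16 mm at the middle, lying on the cork pad with its length about along the holder's y. Origin: centre of its underside, 60 mm above the table.
- jar: Loose amber glass jar with a white cap, 72 mm across, 78 mm tall, standing beside the holder. Origin: centre of its underside.
- tin: Loose steel tin, 66 mm across, 75 mm tall, standing beside the holder. Origin: centre of its underside.
- brush: Loose flat brush, 200 mm long, about 42 mm wide and 20 mm high, red handle, lying between the robot and the holder. Origin: under its middle; its x axis runs from handle to bristles.

How it is judged:
By the outcome, as a careful person would: the job done as asked, in the order asked, and still so for the second after the job is handed in, with the robot touching nothing.
It also fails if it takes over 48 s, if anything falls off the work surface, if the arm or the gripper's body presses on something with over 40 N, if the wrist force passes 120 N, or if a joint passes its speed limit or range.

ROBOT

A 6-joint arm with a two-finger parallel gripper is mounted at the origin on the work surface. World frame = base frame: x ahead of the robot, y to its left, z up, the work surface at z = 0. Lengths are in mm, angles in rad, forces in N, time in s.
With the tool pointing down it reaches from about 275 to 750 mm from the base axis. Payload 10.2 kg.
Tool frame: the origin (TCP) lies on the front face of the gripper's body, between the roots of the fingers; the fingertips stand 73 mm ahead of it and the grasp point (between the pads) lies 54 mm ahead of it; z points along the fingers, y is the line along which they close (so a half turn about z gives the same grasp; the last joint's range is limited). The gripper opens to 85 mm and grips with 20 to 120 N. Pads are 22 mm wide; open, the fingers measure 114 mm over their backs; the gripper's body (76 mm by 85 mm) begins 54 mm behind the grasp point. The pads swing forward as they close: fully open they stand 13 mm farther back than shut.
Start: joints at [-0.223, 0.313, 1.498, -0, 1.331, -0.223], TCP at [525.006, -0.014, 303.894] pointing down, gripper open.
Joint ranges: [-2.94, 2.94], [-0.97, 2.17], [0.19, 2.56], [-1.23, 4.37], [0.02, 3.11], [-2.88, 2.88]. Speed limits (rad/s): [2.39, 2.39, 3.01, 3.14, 3.14, 3.14].

INTERFACE

Orientations are given as a unit quaternion [w, x, y, z].
In Python, from rig import * gives the robot as it stands.
- The arm moves only by the tool step_arm, never from a script. Its argument "plan" is a list of rows, each an object with "offset": the shift along the tool's x, y, z in cm, a list of three; "rot": the turn, a rotation vector about the tool's x, y, z in degrees, a list of three; "gripper": the finger opening in cm, from 0 to 8.54. In form: [{"offset": [x, y, z], "rot": [wx, wy, wz], "gripper": gripper}, ...]. A call has 1 to 12 rows; each row is the pose to reach, as a shift and turn from the pose commanded when the call began, along the tool's axes at that moment; what a row does not reach only later rows make up. A row lasts 1/10 s, in which the tool goes at most 50 mm and 8.59 degrees, less where a joint would pass 70% of its speed; a pose out of reach is approached as far as the arm can. A call with a gripper value outside its range is refused whole. The fingers move at their own pace and stop on an object; "squeeze" is the grip in N (left out, the last holds). Time passes only in rows, so rows that repeat a pose let the fingers close. It gives the time, the measured TCP pose, the force, the opening and the grip force at its end, in the units of the state.
- sense(): the state, without advancing time (a new reading comes with each control period).
- capture(name): name is "scene" or "side" or "wrist"; returns a dict with "color" (400x640x3 uint8, red, green, blue), "depth" (400x640 float32, mm along the optical axis (not along the pixel's ray), 0 where there is no reading), "vertical_fov" (degrees; the focal length in pixels is half the picture's height over the tangent of half this angle, whatever the lens; pixels are square), "cx", "cy" (the principal point, pixels), "rvec" (rotation vector, rad) and "tvec" (3), from world to camera coordinates, as OpenCV has them; the wrist camera has in their place "mount" (4x4, takes a point from camera to tool coordinates, whose origin is the TCP and whose axes are the flange's). Camera axes: x right, y down, z forward; pixel columns grow to the right and rows downward; lengths in mm; the calibration is good to about 2 mm. A picture is of the moment at which its call begins: read the wrist's pose just before it.
- finish_job(): hands the job in; it is judged then, once.
The state is a dict: "time_s": time; "joints": joint angles; "dq": joint speeds; "tau": joint torques, N m; "eef_pos": TCP position; "ee_rot": TCP orientation; "force": force on the tool from outside, world axes, zero at the start; "wrist_torque": the same for the moment, N m; "grip_width": opening from 0.0 (shut) to 1.0 (fully open); "grip_force": force on a finger pad.
Only numpy, scipy, OpenCV 4.12 (cv2) and the standard library are available. Lean on these libraries where they do the work, as an engineer would, in place of code of your own. Each camera call takes 0.05 s, during which the arm holds its last target. There are 200 camera calls.

## Working session

There is one attempt and no reset: what is moved stays moved. The work goes in short steps, Python scripts to look and compute and a tool call to move; the robot and the scene stay as the last step left them, time stands still between calls to the robot, and variables do not carry over. Pictures are saved under pics/ and viewed, at most 10 in all, crops included, and the job is handed in when it is done.

Besides the shell and the picture viewer there is one more tool, called after "Request:" by a JSON object that holds its "api" and its "payload". step_arm: Moves the arm, as the interface text tells. Its arguments: {"type":"object","properties":{"plan":{"type":"array"},"squeeze":{"type":"number"}},"required":["plan"]}

```bash
mkdir -p pics; cat > h.py <<'E'
from rig import *
import numpy as np, cv2
def world(c,u,v,d=None):
    f=200/np.tan(np.radians(c["vertical_fov"])/2)
    d=c["depth"][int(v),int(u)] if d is None else d
    p=np.array([(u-c["cx"])/f*d,(v-c["cy"])/f*d,d])
    R=cv2.Rodrigues(np.array(c["rvec"],float))[0]
    return R.T@(p-np.ravel(c["tvec"]))
def cloud(c):
    f=200/np.tan(np.radians(c["vertical_fov"])/2)
    v,u=np.mgrid[0:400,0:640]; d=c["depth"]
    p=np.stack([(u-c["cx"])/f*d,(v-c["cy"])/f*d,d],-1)
    R=cv2.Rodrigues(np.array(c["rvec"],float))[0]
    return (p-np.ravel(c["tvec"]))@R
E
python3 - <<'E'
from h import *
for n in ("scene","side"):
    c=capture(n); np.savez(n+".npz",**c)
    cv2.imwrite(f"pics/{n}0.png",c["color"][:,:,::-1])
    P=cloud(c); h=cv2.cvtColor(c["color"],cv2.COLOR_RGB2HSV)
    m=(h[...,0]>95)&(h[...,0]<130)&(h[...,1]>120)&(c["depth"]>0)&(abs(P[...,2]-150)<8)
    q=P[m]; print(n,m.sum(), q.min(0) if len(q) else 0,q.max(0) if len(q) else 0, np.median(q,0) if len(q) else 0)
s=sense();print(s)
E
```

```text
scene 539 [480.25717741 -26.4208007  142.05860008] [564.02617355  58.39086881 153.28066383] [527.56007086  14.1128145  149.68312149]
side 302 [477.54655969 -14.54072509 142.5446233 ] [558.90894681  67.56583085 153.75414876] [516.98151403  35.78512426 149.96522376]
{'time_s': 0.1, 'joints': array([-2.23397432e-01,  3.13355561e-01,  1.49834651e+00,  1.45774709e-05,
        1.33102823e+00, -2.23396480e-01]), 'dq': array([ 0.00077708, -0.00071929, -0.00072918, -0.00026446, -0.00073557,
        0.00034734]), 'tau': array([ 2.30574413e-03, -4.12899542e+01, -2.60142785e+01, -1.81123951e-04,
        3.02137116e-03,  1.15447833e-05]), 'eef_pos': array([5.24848672e+02, 2.62157784e-02, 3.03417456e+02]), 'ee_rot': array([-4.85101612e-04,  7.07108230e-01,  7.07105103e-01, -2.97122289e-04]), 'force': array([-0.5664144 ,  0.5346689 , -0.22149321]), 'wrist_torque': array([-0.02086601,  0.023302  ,  0.00107265]), 'grip_force': 0.0, 'grip_width': 1.0026716896795853}
```

View pics/scene0.png

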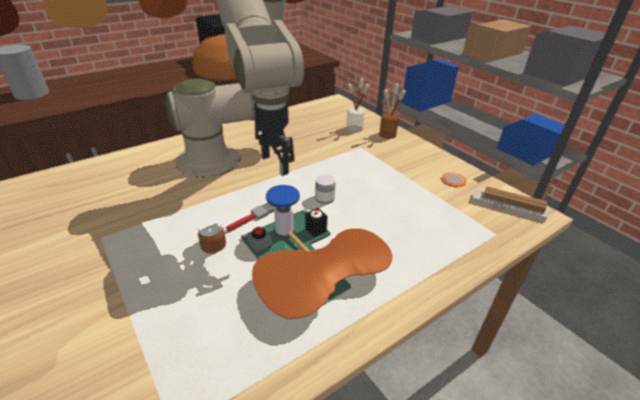

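View pics/side0.png

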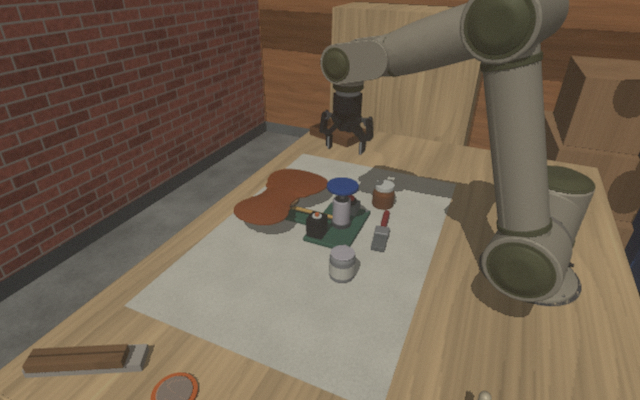

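The scene view shows the blue disc at about (283,195), the indicator block at (316,222) and the red button at (259,233). In the side view the disc is at (343,187), the block at (317,224) and the pin's end at about (317,214). The gripper hangs nearly over the disc with clear air around it. Next I'll refine the disc centre and take close crops of the block.

```bash
python3 - <<'E'
from h import *
for n in ("scene","side"):
    c=dict(np.load(n+".npz")); P=cloud(c); h=cv2.cvtColor(c["color"],cv2.COLOR_RGB2HSV)
    m=((h[...,0]>95)&(h[...,0]<130)&(h[...,1]>120)&(abs(P[...,2]-150)<4)&(np.hypot(P[...,0]-520,P[...,1]-20)<80))
    (x,y),r=cv2.minEnclosingCircle(P[m][:,:2].astype(np.float32)); print(n,x,y,r,m.sum(),np.median(P[m][:,2]),P[m][:,:2].mean(0))
c=dict(np.load("scene.npz"));a=c["color"][190:250,230:350]
d=dict(np.load("side.npz"));b=d["color"][175:255,280:400]
im=np.vstack([cv2.resize(a,(600,300),interpolation=2),cv2.resize(b,(450,300),interpolation=2)[:, :450] if 0 else cv2.resize(b,(600,300),interpolation=2)])
cv2.imwrite("pics/crop0.png",im[:,:,::-1])
E
```

```text
scene 523.3297729492188 16.341569900512695 43.19223403930664 508 149.75482094002683 [524.72063508  15.66606733]
side 516.9739990234375 27.411447525024414 41.968345642089844 283 150.04225098018676 [517.16055484  32.012128  ]
```

View pics/crop0.png

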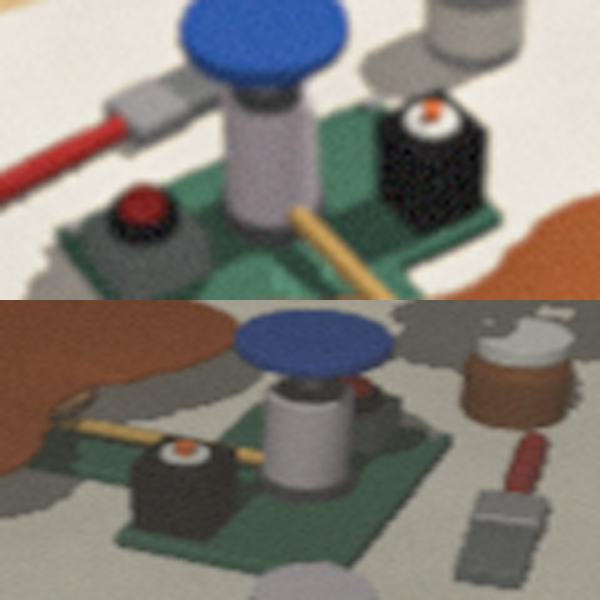

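The crops show the pin as a small orange tip just above its white collar, at (432,108) in the scene crop and (185,447) in the side crop. The disc centre comes out at about (520, 20), so I'll move over it with the fingers shut.

Request:
{"api": "step_arm", "payload": {"plan": [{"offset": [1.0,-0.25,0],"rot": [0,0,0],"gripper": 0},{"offset": [2.0,-0.5,0],"rot": [0,0,0],"gripper": 0},{"offset": [2.0,-0.5,1],"rot": [0,0,0],"gripper": 0},{"offset": [2.0,-0.5,3],"rot": [0,0,0],"gripper": 0},{"offset": [2.0,-0.5,5],"rot": [0,0,0],"gripper": 0},{"offset": [2.0,-0.5,6.5],"rot": [0,0,0],"gripper": 0},{"offset": [2.0,-0.5,7],"rot": [0,0,0],"gripper": 0},{"offset": [2.0,-0.5,7],"rot": [0,0,0],"gripper": 0},{"offset": [2.0,-0.5,7],"rot": [0,0,0],"gripper": 0},{"offset": [2.0,-0.5,7],"rot": [0,0,0],"gripper": 0}]}}

```text
time_s: 1.1
eef_pos: [520.3, 20.0, 234.6]
ee_rot: [0.001, 0.707, 0.707, 0.0]
force: [-0.1, -0.4, 0.1]
grip_width: 0.002
grip_force: 0.0
```

```bash
python3 - <<'E'
from h import *
s=sense();print(s['eef_pos'],s['force'],s['grip_width'])
a=capture("scene")["color"][150:250,210:360];b=capture("side")["color"][130:255,270:430]
im=np.hstack([cv2.resize(a,(400,300),interpolation=2),cv2.resize(b,(400,300),interpolation=2)])
cv2.imwrite("pics/c1.png",im[:,:,::-1])
E
```

```text
[520.26262006  19.97711726 234.63551246] [-0.08074499 -0.35749993  0.05338528] 0.002033532688388329
```

View pics/c1.png

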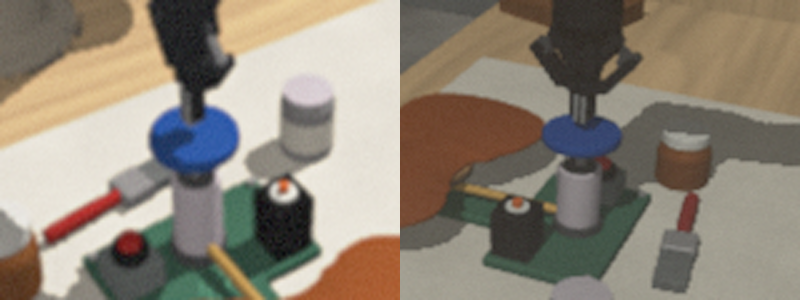

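The shut fingers hang centrally over the disc, at (193,125) in the left crop and (580,125) in the right. First I'll press down and read the force at the bottom.

Request:
{"api": "step_arm", "payload": {"plan": [{"offset": [0,0,0.9],"rot": [0,0,0],"gripper": 0},{"offset": [0,0,1.6],"rot": [0,0,0],"gripper": 0},{"offset": [0,0,2.3],"rot": [0,0,0],"gripper": 0},{"offset": [0,0,3.0],"rot": [0,0,0],"gripper": 0},{"offset": [0,0,3.4],"rot": [0,0,0],"gripper": 0},{"offset": [0,0,3.7],"rot": [0,0,0],"gripper": 0},{"offset": [0,0,3.7],"rot": [0,0,0],"gripper": 0},{"offset": [0,0,3.7],"rot": [0,0,0],"gripper": 0}]}}

```text
time_s: 2.0
eef_pos: [520.3, 19.9, 198.5]
ee_rot: [0.001, 0.707, 0.707, 0.0]
force: [-5.8, 0.9, 20.2]
grip_width: -0.0
grip_force: 10.2
```

The force is 20 N with the tips at about 125.5 mm, so the disc is on its lower stop. Next I'll let it up and do a second stroke.

Request:
{"api": "step_arm", "payload": {"plan": [{"offset": [0,0,-0.8],"rot": [0,0,0],"gripper": 0},{"offset": [0,0,-1.6],"rot": [0,0,0],"gripper": 0},{"offset": [0,0,-2.4],"rot": [0,0,0],"gripper": 0},{"offset": [0,0,-3.1],"rot": [0,0,0],"gripper": 0},{"offset": [0,0,-3.1],"rot": [0,0,0],"gripper": 0},{"offset": [0,0,-3.1],"rot": [0,0,0],"gripper": 0}]}}

```text
time_s: 2.6
eef_pos: [519.7, 20.0, 227.4]
ee_rot: [-0.0, 0.707, 0.707, -0.0]
force: [0.3, 0.8, -0.3]
grip_width: 0.001
grip_force: 0.0
```

Request:
{"api": "step_arm", "payload": {"plan": [{"offset": [0,0,0.7],"rot": [0,0,0],"gripper": 0},{"offset": [0,0,1.4],"rot": [0,0,0],"gripper": 0},{"offset": [0,0,2.1],"rot": [0,0,0],"gripper": 0},{"offset": [0,0,2.7],"rot": [0,0,0],"gripper": 0},{"offset": [0,0,3.1],"rot": [0,0,0],"gripper": 0},{"offset": [0,0,3.1],"rot": [0,0,0],"gripper": 0},{"offset": [0,0,3.1],"rot": [0,0,0],"gripper": 0}]}}

```text
time_s: 3.3
eef_pos: [520.2, 20.0, 198.5]
ee_rot: [0.001, 0.707, 0.707, 0.0]
force: [-6.6, 0.3, 23.6]
grip_width: -0.003
grip_force: 11.6
```

Request:
{"api": "step_arm", "payload": {"plan": [{"offset": [0,0,-0.8],"rot": [0,0,0],"gripper": 0},{"offset": [0,0,-1.6],"rot": [0,0,0],"gripper": 0},{"offset": [0,0,-2.4],"rot": [0,0,0],"gripper": 0},{"offset": [0,0,-3.1],"rot": [0,0,0],"gripper": 0},{"offset": [0,0,-3.1],"rot": [0,0,0],"gripper": 0},{"offset": [0,0,-3.1],"rot": [0,0,0],"gripper": 0}]}}

```text
time_s: 3.9
eef_pos: [519.7, 20.0, 227.4]
ee_rot: [-0.0, 0.707, 0.707, -0.0]
force: [0.1, 0.1, -0.1]
grip_width: -0.001
grip_force: 0.0
```

```bash
python3 - <<'E'
from h import *
s=sense();print(s['eef_pos'],s['force'],s['grip_width'])
a=capture("scene")["color"][150:250,210:360];b=capture("side")["color"][130:255,270:430]
im=np.hstack([cv2.resize(a,(400,300),interpolation=2),cv2.resize(b,(400,300),interpolation=2)])
cv2.imwrite("pics/c2.png",im[:,:,::-1])
E
```

```text
[519.73440459  20.02251302 227.35821565] [ 0.09988555  0.0622869  -0.08000573] -0.001209133186978178
```

View pics/c2.png

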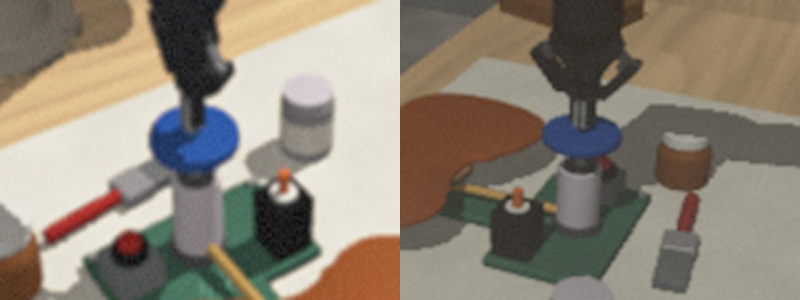

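The pin now stands clearly out, with its top at (284,173) in the left crop and (517,191) in the right, and the disc is fully up. I'll do three more strokes.

Request:
{"api": "step_arm", "payload": {"plan": [{"offset": [0,0,0.7],"rot": [0,0,0],"gripper": 0},{"offset": [0,0,1.4],"rot": [0,0,0],"gripper": 0},{"offset": [0,0,2.1],"rot": [0,0,0],"gripper": 0},{"offset": [0,0,2.7],"rot": [0,0,0],"gripper": 0},{"offset": [0,0,3.1],"rot": [0,0,0],"gripper": 0},{"offset": [0,0,3.1],"rot": [0,0,0],"gripper": 0},{"offset": [0,0,3.1],"rot": [0,0,0],"gripper": 0}]}}

```text
time_s: 4.7
eef_pos: [520.3, 20.0, 198.5]
ee_rot: [0.001, 0.707, 0.707, 0.0]
force: [-6.8, -0.8, 21.1]
grip_width: -0.001
grip_force: 10.8
```

Request:
{"api": "step_arm", "payload": {"plan": [{"offset": [0,0,-0.8],"rot": [0,0,0],"gripper": 0},{"offset": [0,0,-1.6],"rot": [0,0,0],"gripper": 0},{"offset": [0,0,-2.4],"rot": [0,0,0],"gripper": 0},{"offset": [0,0,-3.1],"rot": [0,0,0],"gripper": 0},{"offset": [0,0,-3.1],"rot": [0,0,0],"gripper": 0},{"offset": [0,0,-3.1],"rot": [0,0,0],"gripper": 0}]}}

```text
time_s: 5.3
eef_pos: [519.7, 20.0, 227.4]
ee_rot: [-0.0, 0.707, 0.707, -0.0]
force: [0.0, -0.3, -0.1]
grip_width: 0.001
grip_force: 0.0
```

Request:
{"api": "step_arm", "payload": {"plan": [{"offset": [0,0,0.7],"rot": [0,0,0],"gripper": 0},{"offset": [0,0,1.4],"rot": [0,0,0],"gripper": 0},{"offset": [0,0,2.1],"rot": [0,0,0],"gripper": 0},{"offset": [0,0,2.7],"rot": [0,0,0],"gripper": 0},{"offset": [0,0,3.1],"rot": [0,0,0],"gripper": 0},{"offset": [0,0,3.1],"rot": [0,0,0],"gripper": 0},{"offset": [0,0,3.1],"rot": [0,0,0],"gripper": 0}]}}

```text
time_s: 6.0
eef_pos: [520.2, 20.0, 198.5]
ee_rot: [0.001, 0.707, 0.707, 0.0]
force: [-7.7, 0.7, 22.8]
grip_width: -0.001
grip_force: 11.6
```

Request:
{"api": "step_arm", "payload": {"plan": [{"offset": [0,0,-0.8],"rot": [0,0,0],"gripper": 0},{"offset": [0,0,-1.6],"rot": [0,0,0],"gripper": 0},{"offset": [0,0,-2.4],"rot": [0,0,0],"gripper": 0},{"offset": [0,0,-3.1],"rot": [0,0,0],"gripper": 0},{"offset": [0,0,-3.1],"rot": [0,0,0],"gripper": 0},{"offset": [0,0,-3.1],"rot": [0,0,0],"gripper": 0}]}}

```text
time_s: 6.6
eef_pos: [519.7, 20.0, 227.4]
ee_rot: [-0.0, 0.707, 0.707, -0.0]
force: [-0.8, 0.2, 0.4]
grip_width: 0.004
grip_force: 0.0
```

Request:
{"api": "step_arm", "payload": {"plan": [{"offset": [0,0,0.7],"rot": [0,0,0],"gripper": 0},{"offset": [0,0,1.4],"rot": [0,0,0],"gripper": 0},{"offset": [0,0,2.1],"rot": [0,0,0],"gripper": 0},{"offset": [0,0,2.7],"rot": [0,0,0],"gripper": 0},{"offset": [0,0,3.1],"rot": [0,0,0],"gripper": 0},{"offset": [0,0,3.1],"rot": [0,0,0],"gripper": 0},{"offset": [0,0,3.1],"rot": [0,0,0],"gripper": 0}]}}

```text
time_s: 7.3
eef_pos: [520.2, 20.0, 198.5]
ee_rot: [0.001, 0.707, 0.707, 0.0]
force: [-7.5, 1.1, 24.0]
grip_width: -0.0
grip_force: 11.6
```

Request:
{"api": "step_arm", "payload": {"plan": [{"offset": [0,0,-0.8],"rot": [0,0,0],"gripper": 0},{"offset": [0,0,-1.6],"rot": [0,0,0],"gripper": 0},{"offset": [0,0,-2.4],"rot": [0,0,0],"gripper": 0},{"offset": [0,0,-3.1],"rot": [0,0,0],"gripper": 0},{"offset": [0,0,-3.1],"rot": [0,0,0],"gripper": 0},{"offset": [0,0,-3.1],"rot": [0,0,0],"gripper": 0}]}}

```text
time_s: 7.9
eef_pos: [519.7, 20.0, 227.3]
ee_rot: [-0.0, 0.707, 0.707, -0.0]
force: [-0.1, -0.5, -1.2]
grip_width: 0.0
grip_force: 0.0
```

```bash
python3 - <<'E'
from h import *
s=sense();print(s['eef_pos'],s['force'],s['grip_width'])
a=capture("scene")["color"][185:245,275:355];b=capture("side")["color"][180:240,280:360]
im=np.hstack([cv2.resize(a,(400,300),interpolation=2),cv2.resize(b,(400,300),interpolation=2)])
cv2.imwrite("pics/c3.png",im[:,:,::-1])
E
```

```text
[519.74036641  20.04859399 227.34249655] [-0.07812582 -0.50415977 -1.23962643] 0.0004109138467189814
```

View pics/c3.png

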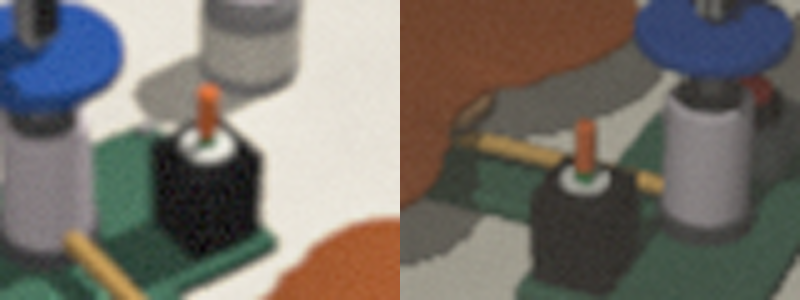

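The pin is long now, with its top at (208,92) left and (586,125) right. A green band shows at its foot at (207,145) and (586,178). Extra strokes do no harm, so I'll do one more for certainty, then move clear.

Request:
{"api": "step_arm", "payload": {"plan": [{"offset": [0,0,0.7],"rot": [0,0,0],"gripper": 0},{"offset": [0,0,1.4],"rot": [0,0,0],"gripper": 0},{"offset": [0,0,2.1],"rot": [0,0,0],"gripper": 0},{"offset": [0,0,2.7],"rot": [0,0,0],"gripper": 0},{"offset": [0,0,3.1],"rot": [0,0,0],"gripper": 0},{"offset": [0,0,3.1],"rot": [0,0,0],"gripper": 0},{"offset": [0,0,3.1],"rot": [0,0,0],"gripper": 0}]}}

```text
time_s: 8.7
eef_pos: [520.3, 20.0, 198.5]
ee_rot: [0.001, 0.707, 0.707, 0.0]
force: [-6.4, 1.2, 21.2]
grip_width: -0.004
grip_force: 10.8
```

Request:
{"api": "step_arm", "payload": {"plan": [{"offset": [0,0,-0.8],"rot": [0,0,0],"gripper": 0},{"offset": [0,0,-1.6],"rot": [0,0,0],"gripper": 0},{"offset": [0,0,-2.4],"rot": [0,0,0],"gripper": 0},{"offset": [0,0,-3.2],"rot": [0,0,0],"gripper": 0},{"offset": [0,0,-5],"rot": [0,0,0],"gripper": 0},{"offset": [0,0,-7.5],"rot": [0,0,0],"gripper": 0},{"offset": [0,0,-10],"rot": [0,0,0],"gripper": 0},{"offset": [0,0,-12],"rot": [0,0,0],"gripper": 0},{"offset": [0,0,-12],"rot": [0,0,0],"gripper": 0},{"offset": [0,0,-12],"rot": [0,0,0],"gripper": 0},{"offset": [0,0,-12],"rot": [0,0,0],"gripper": 0},{"offset": [0,0,-12],"rot": [0,0,0],"gripper": 0}]}}

```text
time_s: 9.9
eef_pos: [519.8, 20.0, 315.8]
ee_rot: [-0.001, 0.707, 0.707, -0.001]
force: [-0.2, 0.3, -0.3]
grip_width: -0.001
grip_force: 0.0
```

```bash
python3 - <<'E'
from h import *
s=sense();print(s['time_s'],s['eef_pos'],s['force'])
c=capture("scene");P=cloud(c);h=cv2.cvtColor(c["color"],cv2.COLOR_RGB2HSV)
m=(h[...,0]>95)&(h[...,0]<130)&(h[...,1]>120)&(np.hypot(P[...,0]-520,P[...,1]-20)<40)
print(np.median(P[m][:,2]))
a=c["color"][185:245,275:355];b=capture("side")["color"][180:240,280:360]
im=np.hstack([cv2.resize(a,(400,300),interpolation=2),cv2.resize(b,(400,300),interpolation=2)])
cv2.imwrite("pics/c4.png",im[:,:,::-1])
E
```

```text
9.9 [519.75808432  20.0215441  315.75472679] [-0.17973182  0.34534334 -0.32264146]
149.97352171528883
```

View pics/c4.png

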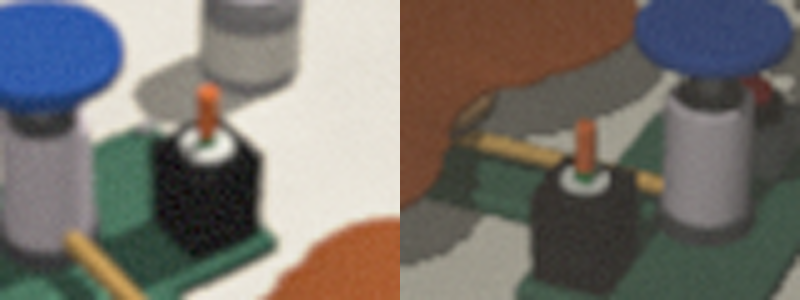

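The pin top hasn't moved, still at (208,92) and (586,125), so it is fully out and the green band shows. The disc is up at 150 mm and the arm is clear.

```bash
python3 -c "
from rig import *
print(finish_job())"
```

```text
the job is handed in; nothing more can be done
None
```

I pumped the holder with six full strokes, and the job is handed in: the pin is fully out with its green band showing, the disc is all the way up, and the arm is clear and touching nothing.

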